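# Clamp the check rod in the clinic's length gauge by feel

## Robot

A 6-joint arm with a two-finger parallel gripper is mounted at the origin on the work surface. World frame = base frame: x ahead of the robot, y to its left, z up, the work surface at z = 0. Lengths are in m, angles in rad, forces in N, time in s.
With the tool pointing down it reaches from about 0.25 to 0.725 m from the base axis. Payload 9.7 kg.
Tool frame: the origin (TCP) lies on the centre line of the jaws, within the pads' length; the fingertips stand 8 mm ahead of it and the grasp point (between the pads) lies 11 mm behind it; z points along the fingers, x is the direction in which the jaws open and shut, and the axes are right-handed (so a half turn about z gives the same grasp; the last joint's range is limited). The gripper opens to 85 mm and grips with 20 to 120 N. Pads are 22 mm wide; open, the fingers measure 114 mm over their backs; the gripper's body (76 mm by 85 mm) begins 54 mm behind the grasp point. The pads swing forward as they close: fully open they stand 13 mm farther back than shut.
Start: joints at [1.3, 0.087, 0.176, 1.66, 0, 1.571], TCP at [0.147, 0.53, 0.206] pointing down, gripper open.
Joint ranges: [-3.13, 3.13], [-0.85, 1.81], [-1.15, 1.24], [-2.2, 2.28], [-1.44, 1.52], [-3.14, 3.14]. Speed limits (rad/s): [2.22, 2.22, 2.57, 3.14, 3.14, 3.14].

## Interface

Orientations are given as a rotation vector (axis times angle).
In Python, from bench import * gives the robot as it stands.
- The arm moves only by the tool jog_arm, never from a script. Its arguments are lists of equal length, an entry for each row: "gripper": the finger opening in m, from 0 to 0.0854; "delta_pos": the shift along the world's x, y, z in m, a list of three; "yaw": the turn about the world's z in degrees. In form: {"gripper": [gripper, ...], "delta_pos": [[dx, dy, dz], ...], "yaw": [yaw, ...]}. A call has 1 to 20 rows; each row is the pose to reach, as a shift and turn from the pose measured when the call began; what a row does not reach only later rows make up. A row lasts 1/8 s, in which the tool goes at most 62.5 mm and 10.7 degrees, less where a joint would pass 70% of its speed; a pose out of reach is approached as far as the arm can. A call with a gripper value outside its range is refused whole. The fingers move at their own pace and stop on an object; "squeeze" is the grip in N (left out, the last holds). Time passes only in rows, so rows that repeat a pose let the fingers close. It gives the time, the measured TCP pose, the force and the opening at its end, in the units of the state.
- observe(): the state, without advancing time (a new reading comes with each control period).
- camera(name): name is "scene" or "top"; returns a dict with "image" (480x640x3 uint8, red, green, blue), "vfov" (degrees; the focal length in pixels is half the picture's height over the tangent of half this angle, whatever the lens; pixels are square), "cx", "cy" (the principal point, pixels), "k1" (the pictures are not rectified: a ray, as slopes to the right and down, at radius r is drawn at 1 + k1 r^2 times it, then the intrinsics apply), "R" (3x3) and "t" (3): a world point X has camera coordinates R X + t. Camera axes: x right, y down, z forward; pixel columns grow to the right and rows downward; lengths in m; the calibration is good to about 2 mm. A picture is of the moment at which its call begins. There is no depth.
- close_job(): hands the job in, once; it reports no verdict.
The state is a dict: "time_s": time; "qpos": joint angles; "qd": joint speeds; "joint_efforts": joint torques, N m; "ee_pos": TCP position; "eef_rot": TCP orientation; "ft_force": force on the tool from outside, world axes, zero at the start; "wrist_torque": the same for the moment, N m; "opening": opening from 0.0 (shut) to 1.0 (fully open).
Only numpy, scipy, OpenCV 4.12 (cv2) and the standard library are available. Lean on these libraries where they do the work, as an engineer would, in place of code of your own. Each camera call takes 0.05 s, during which the arm holds its last target.

## Task

To check the clinic's length gauge, take the telescopic check rod from its wooden stand and lay it in the two blue V-rests with its thick, red-banded end towards the fixed head plate. Then push the orange-finned slide gently up to it, feeling for the stop (the rod is locked at an unknown length), until the rod is pressed against the head plate and stays held snugly between the plate and the slide's sprung nose, without being crushed. Leave the other things on the desk alone.

Things in the scene. Friction and masses are not known exactly. Their poses are not given: they have to be found in the camera images.
- gauge: length gauge, fixed: grey bed 90 x 450 x 18 mm (x, y, z) on the desk. Origin at desk height on the bed's centre line; the bed runs from y = -235 to +215 mm of this frame. y runs along the bed from the head plate to the slide
- cradle (a point): point midway between the two blue V-rests, on the axis of a 26 mm tube lying in them: gauge x = 0, y = -105 mm, 55 mm above the desk. The rests are centred 55 mm either side along gauge y, each 14 mm long, V mouth 45 mm wide, rims 59 mm above the desk; room for fingers between them
- head_plate: the fixed white head plate at the gauge's -y end, 65 x 30 x 70 mm, its top 88 mm above the desk; it shares the frame of the gauge (same origin and axes)
- head_face (a point): centre of the head plate's stop face, 55 mm above the desk, at y = -195 mm of the gauge; the face looks along the gauge's +y
- slide (a joint): travel of the sliding stop in m: 0 = fully open, up to 0.14 nearest the head plate (gauge -y). It stays where it is left; friction about 5 N plus 15 N per m/s. White block 66 x 50 mm (x, y), 21 to 71 mm above the desk. At travel 0 its centre is at gauge y = +170 mm, its nose face at +130 mm
- fin (a point): top centre of the slide's orange fin, 120 mm above the desk. The fin is 45 mm wide (gauge x), 16 mm thick (gauge y), and stands 49 mm above the block; it may be pinched or pushed. The nose face is 40 mm ahead of it (gauge -y)
- nose: the slide's sprung nose: a black disc 28 mm in diameter, 55 mm above the desk, facing the head plate; origin at the centre of its face, axes as the gauge's. It can be pressed in up to 10 mm, spring 0.8 N per mm. When the slide is let go, its friction keeps up to about 5 N on the spring
- rod: check rod, 0.2 to 0.28 kg: aluminium tube, 26 mm in diameter, 180 mm long; a 16 mm steel rod stands out 20 to 60 mm from its +y end, locked (whole length 200 to 240 mm, not known beforehand). Origin: on the axis, middle of the tube; y along the axis to the slim end; it may roll about y. It slides in the V-rests with 1.5 to 2.7 N of friction
- rod_butt (a point): centre of the rod's thick, red-banded end face, 90 mm from the rod's origin along its -y
- stand: low wooden stand 50 x 140 x 12 mm fixed to the desk, with two V-rests 55 mm either side of its centre that carry the rod at the start, the rod's axis 45 mm above the desk and parallel to the stand's y; room for fingers between the rests. Origin: underside centre
- drops: white dropper bottle, 30 mm wide, 70 mm tall, a bystander; origin underside centre
- syrup: brown bottle, 48 mm wide, 110 mm tall, a bystander; origin underside centre
- mug: blue mug, 76 mm wide, 85 mm tall, a bystander; origin underside centre
There are look-alikes about, which are no part of the job. What is meant by the rod is not pink or purple, and is the smaller of those in its own colour.

How it is judged:
At the end, for the whole second after the job is handed in: The rod lies in the V-rests, in line with the gauge within 0.05 rad, at rest, its thick end within 6 mm of the centre of the head plate's face, and it is clamped: more than 0.5 N between rod and head plate and between rod and nose (contact force between rod and nose above 0.5 N and contact force between rod and head_plate above 0.5 N and distance between rod_butt and head_face below 0.006 m and angle between the y axis of rod and the y axis of gauge, either way round below 0.05 rad and linear speed of rod below 0.01 m/s); the robot touches nothing.
It fails at once if the rod is crushed: more than 25 N between the rod and the head plate (contact force between rod and head_plate above 25 N).
It fails at once if a bystander is shoved more than 30 mm (distance of any of drops, syrup, mug from where it was at the start of the episode above 0.03 m).
It also fails if it takes over 54 s, if anything falls off the work surface, if the arm or the gripper's body presses on something with over 40 N, if the wrist force passes 120 N, or if a joint passes its speed limit or range.

## Working session

There is one attempt and no reset: what is moved stays moved. The work goes in short steps, Python scripts to look and compute and a tool call to move; the robot and the scene stay as the last step left them, time stands still between calls to the robot, and variables do not carry over. Pictures are saved under pics/ and viewed, and the job is handed in when it is done.

Besides the shell and the picture viewer there is one more tool, called after "Emit:" as name([rows], argument=value, ...), one row to a line, values as JSON. jog_arm: Moves the arm, as the interface text tells. Its arguments: {"type":"object","properties":{"gripper":{"type":"array"},"delta_pos":{"type":"array"},"yaw":{"type":"array"},"squeeze":{"type":"number"}},"required":["gripper","delta_pos","yaw"]}

```bash
ls; mkdir -p pics; python3 - <<'E'
from bench import *
import cv2,pickle
s=observe();print(s)
d={}
for n in("scene","top"):
    c=camera(n);d[n]=c;cv2.imwrite(f"pics/{n}0.png",c["image"][:,:,::-1]);print(n,{k:v for k,v in c.items() if k!="image"})
pickle.dump(d,open("c0.pkl","wb"))
E
```

```text
pics
{'time_s': 0.0, 'qpos': array([ 1.29999959e+00,  8.74643190e-02,  1.75153076e-01,  1.65982556e+00,
       -1.61813916e-05,  1.57082459e+00]), 'qd': array([ 1.59155472e-03, -4.48087465e-04, -6.85295483e-04,  3.38250469e-03,
        6.33704749e-04,  1.66013660e-05]), 'joint_efforts': array([-7.19201125e-04, -5.20380306e+01,  4.64807153e+01,  1.61411060e-02,
       -1.09268578e-04,  1.58979014e-05]), 'ee_pos': array([0.14705777, 0.52969753, 0.20489049]), 'eef_rot': array([ 2.50034182e+00,  1.90071431e+00, -1.66041465e-03]), 'ft_force': array([ 0.11564212,  0.30142698, -0.0391561 ]), 'wrist_torque': array([ 0.03563635, -0.01053369, -0.05670973]), 'opening': 1.0001268145725406}
scene {'vfov': 54.181551193151115, 'cx': 325.1276724283042, 'cy': 226.67367432086337, 'k1': -0.024966767323369925, 'R': array([[ 0.77252483,  0.6348901 , -0.0109519 ],
       [ 0.40862033, -0.5102571 , -0.75674772],
       [-0.48603992,  0.58013124, -0.65361528]]), 't': array([-0.29378227, -0.15924056,  1.45697627])}
top {'vfov': 54.08688405197711, 'cx': 316.64577488512293, 'cy': 242.39532115089713, 'k1': -0.0755819073985626, 'R': array([[-0.0072179 , -0.99981994, -0.01754966],
       [-0.99254078,  0.00929903, -0.12155792],
       [ 0.12169922,  0.01654136, -0.99242918]]), 't': array([-0.05316559,  0.46272039,  1.23455116])}
```

View pics/scene0.png

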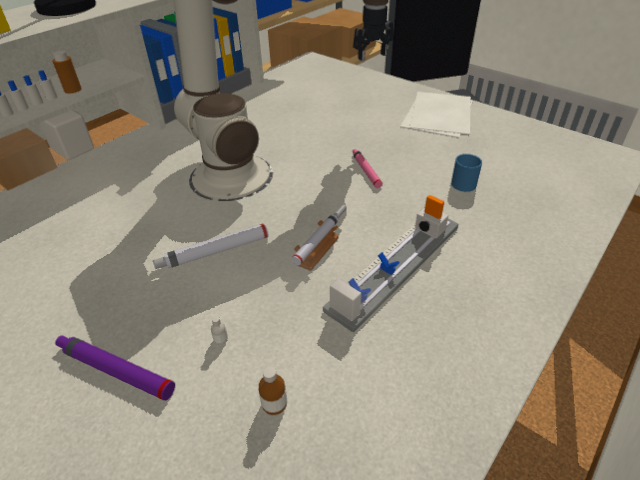

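View pics/top0.png

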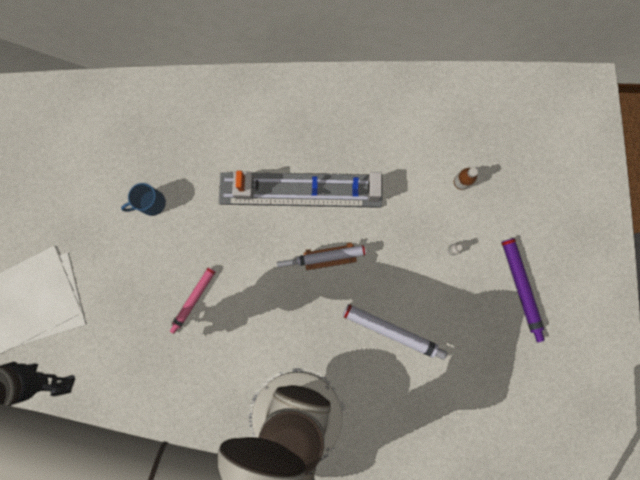

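Rod candidates:
- silver on the wooden stand: scene (320,238), top (335,257)
- larger silver lying on the desk: scene (212,246), top (397,332)
- pink: scene (367,168), top (192,300)
- purple: scene (115,367), top (524,290)

I choose the smaller silver one, on the stand. Next is a close crop to check it.

```bash
cat > h.py <<'E'
import numpy as np,cv2,pickle
def ray(c,u,v):
    f=240/np.tan(np.radians(c["vfov"]/2)); K=np.array([[f,0,c["cx"]],[0,f,c["cy"]],[0,0,1]])
    p=cv2.undistortPoints(np.array([[[u,v]]],float),K,np.array([c["k1"],0,0,0,0.]),)[0,0]
    d=c["R"].T@np.array([p[0],p[1],1]); o=-c["R"].T@c["t"]; return o,d
def onz(c,u,v,z):
    o,d=ray(c,u,v); return o+d*(z-o[2])/d[2]
def proj(c,X):
    f=240/np.tan(np.radians(c["vfov"]/2)); x=c["R"]@np.array(X)+c["t"]; s=x[:2]/x[2]; s=s*(1+c["k1"]*(s@s)); return s*f+[c["cx"],c["cy"]]
def tri(c1,p1,c2,p2):
    o1,d1=ray(c1,*p1);o2,d2=ray(c2,*p2)
    a=np.linalg.lstsq(np.c_[d1,-d2],o2-o1,rcond=None)[0]; A=o1+a[0]*d1;B=o2+a[1]*d2
    return (A+B)/2,np.linalg.norm(A-B)
def crop(im,x0,y0,w,h,k,fn): cv2.imwrite(fn,cv2.resize(im[y0:y0+h,x0:x0+w,::-1],None,fx=k,fy=k,interpolation=cv2.INTER_CUBIC))
E
python3 - <<'E'
from h import *
d=pickle.load(open("c0.pkl","rb"))
crop(d["top"]["image"],210,160,190,120,4,"pics/t1.png")
crop(d["scene"]["image"],280,185,190,145,4,"pics/s1.png")
E
```

```text
(no output)
```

View pics/t1.png

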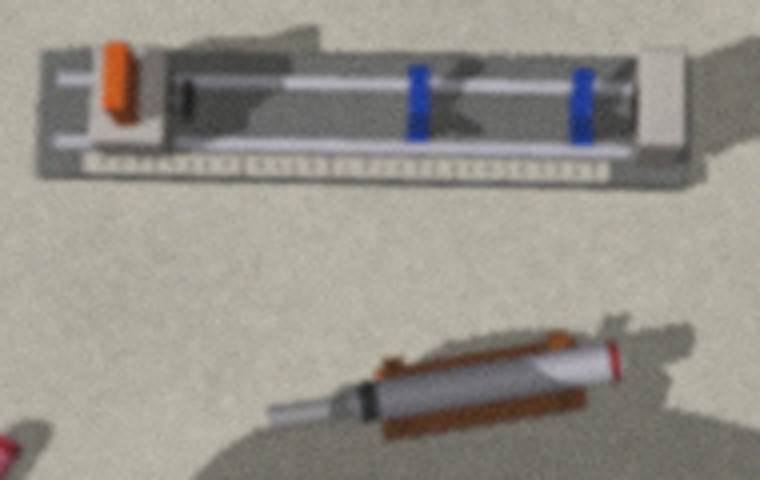

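View pics/s1.png

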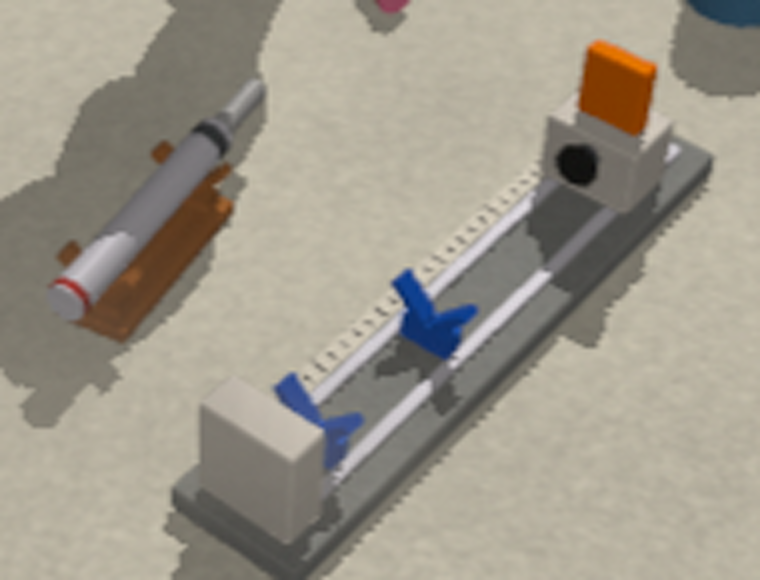

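The crop confirms it: the silver rod on the stand has its red-banded butt at top px ≈(363,250) and slim end at ≈(278,263). The gauge has its head plate at ≈(375,185) and its fin at ≈(239,180), so both point the same way and only a few degrees of turn are needed. Now I'll measure.

```bash
cat > meas.py <<'E'
from h import *
def run(d):
    t,s=d["top"],d["scene"]
    print("campos",-t["R"].T@t["t"],-s["R"].T@s["t"])
    for n,c in d.items():
        h=cv2.cvtColor(c["image"],cv2.COLOR_RGB2HSV)
        m=cv2.inRange(h,(108,150,60),(125,255,255)) 
        mo=cv2.inRange(h,(5,200,120),(16,255,255)); mr=cv2.inRange(h,(172,120,90),(180,255,255))|cv2.inRange(h,(0,150,90),(4,255,255))
        for nm,mm in(("blue",m),("orange",mo),("red",mr)):
            k,l,st,ce=cv2.connectedComponentsWithStats(mm)
            for i in range(1,k):
                x,y=ce[i]
                ok=(200<x<400 and 150<y<280) if n=="top" else (280<x<470 and 185<y<330)
                if st[i,4]>6 and ok:
                    p=np.argwhere(l==i)[:,::-1].astype(np.float32); r=cv2.minAreaRect(p)
                    print(n,nm,st[i],ce[i].round(1),"box",cv2.boxPoints(r).round(1).tolist())
E
python3 - <<'E'
from meas import *
d=pickle.load(open("c0.pkl","rb"));run(d)
t,s=d["top"],d["scene"]
g=lambda x,y:(210+x/4,160+y/4); q=lambda x,y:(280+x/4,185+y/4)
print("bed corners")
for p in((42,50),(38,176),(690,184)): print(onz(t,*g(*p),.018))
print("scene bed",[onz(s,*q(*p),.018) for p in((172,492),(714,158))])
print("rod butt",[onz(t,*g(*p),.045) for p in((609,344),(615,380))])
print("rod collar",[onz(t,*g(*p),.045) for p in((378,384),(382,418))])
print("slim tip",[onz(t,*g(*p),.045) for p in((270,408),(270,426),(330,402),(332,418))])
print("butt scene ctr",onz(s,*q(70,300),.045),"tip",onz(s,*q(260,88),.045))
print("stand corners bottom edge z12",[onz(t,*g(*p),.012) for p in((384,438),(584,406))])
print("plate top",[onz(t,*g(*p),.088) for p in((640,48),(688,48),(686,147),(638,145))])
print("plate top scene",[onz(s,*q(*p),.088) for p in((202,400),(235,377),(328,428),(290,457))])
print("fin top scene",[onz(s,*q(*p),.12) for p in((588,48),(597,40),(655,66),(647,75))])
E
```

```text
campos [ 0.3086412  -0.07788003  1.28051888] [ 1.00017166 -0.73997162  0.82857955]
scene blue [379 253  20  21 192] [387.2 264.5] box [[373.70001220703125, 265.0], [380.5, 252.1999969482422], [398.6000061035156, 261.8999938964844], [391.79998779296875, 274.6000061035156]]
scene blue [350 279   7   7  26] [352.9 282.1] box [[349.20001220703125, 280.70001220703125], [352.70001220703125, 278.6000061035156], [356.3999938964844, 284.70001220703125], [352.8999938964844, 286.8999938964844]]
scene orange [425 196  19  23 300] [433.9 206.4] box [[423.1000061035156, 214.6999969482422], [427.3999938964844, 195.1999969482422], [444.1000061035156, 198.89999389648438], [439.79998779296875, 218.39999389648438]]
scene red [294 255   7   4   7] [297. 256.] box [[294.0, 255.0], [294.3999938964844, 254.1999969482422], [300.3999938964844, 257.20001220703125], [300.0, 258.0]]
top blue [312 177   5  18  71] [314.4 185.6] box [[312.0, 177.0], [316.0, 177.0], [316.0, 194.0], [312.0, 194.0]]
top blue [353 178   5  18  82] [355.1 186.8] box [[353.0, 178.0], [357.0, 178.0], [357.0, 195.0], [353.0, 195.0]]
top 
[... 865 characters left out ...]
ray([ 0.39069709, -0.02744141,  0.012     ]), array([ 0.41117455, -0.16274949,  0.012     ])]
plate top [array([ 0.63834714, -0.19836145,  0.088     ]), array([ 0.63806194, -0.22963683,  0.088     ]), array([ 0.57221744, -0.22658557,  0.088     ]), array([ 0.57382408, -0.19557645,  0.088     ])]
plate top scene [array([ 0.5779435 , -0.22111907,  0.088     ]), array([ 0.58134514, -0.19726635,  0.088     ]), array([ 0.64118062, -0.19522151,  0.088     ]), array([ 0.63756884, -0.22325739,  0.088     ])]
fin top scene [array([0.59935277, 0.13454022, 0.12      ]), array([0.59955876, 0.1452745 , 0.12      ]), array([0.64070266, 0.144247  , 0.12      ]), array([0.64124546, 0.13320068, 0.12      ])]
```

```bash
python3 - <<'E'
from h import *
d=pickle.load(open("c0.pkl","rb"));t,s=d["top"],d["scene"]
for u,a,b in((314.4,176.7,194.6),(355.1,177.2,195.4)):
    print("rest",(onz(t,u,a,.059)+onz(t,u,b,.059))/2, onz(t,u,a,.059)-onz(t,u,b,.059))
q=lambda x,y:(280+x/4,185+y/4)
print("scene rest tips",[onz(s,*q(*p),.059) for p in((403,273),(470,308),(286,379),(357,414))])
g=lambda x,y:(210+x/4,160+y/4)
print("fin top px",[onz(t,*g(*p),.12) for p in((104,43),(130,42),(104,110),(130,110))])
# hypothesis overlays
O=np.array([.611,-.004,0]);a=.024
ey=np.array([np.sin(a),np.cos(a),0]);ex=np.array([np.cos(a),-np.sin(a),0])
P=lambda x,y,z:O+ex*x+ey*y+np.array([0,0,z])
for n,c,x0,y0 in(("top",t,210,160),("scene",s,280,185)):
    im=cv2.resize(c["image"][y0:y0+145,x0:x0+190,::-1],None,fx=4,fy=4,interpolation=cv2.INTER_CUBIC)
    for X in [P(sx*.045,y,.018) for sx in(-1,1) for y in(-.235,.215)]+[P(sx*.0325,y,.088) for sx in(-1,1) for y in(-.195,-.225)]+[P(sx*.0225,y,.059) for sx in(-1,1) for y in(-.05,-.16)]+[P(0,-.105,.055)]:
        p=(proj(c,X)-[x0,y0])*4; cv2.circle(im,tuple(int(v) for v in p),3,(0,255,0),-1)
    B=np.array([.425,-.090,.045]);r=np.array([-.151,.9885,0])
    for k in(-.09,0,.09,.14): 
        p=(proj(c,B+r*k)-[x0,y0])*4; cv2.circle(im,tuple(int(v) for v in p),3,(0,255,255),-1)
    cv2.imwrite(f"pics/{n}_ov.png",im)
E
```

```text
rest [ 0.6106547  -0.05264307  0.059     ] [ 0.04880819 -0.0003198   0.        ]
rest [ 0.60771513 -0.16080079  0.059     ] [ 0.04954757 -0.00092247  0.        ]
scene rest tips [array([ 0.59071839, -0.0490072 ,  0.059     ]), array([ 0.637164  , -0.04886712,  0.059     ]), array([ 0.58789983, -0.15947643,  0.059     ]), array([ 0.63348987, -0.15588066,  0.059     ])]
fin top px [array([0.63714693, 0.14603596, 0.12      ]), array([0.63753555, 0.12933608, 0.12      ]), array([0.59332238, 0.14528021, 0.12      ]), array([0.59308167, 0.12865763, 0.12      ])]
```

View pics/top_ov.png

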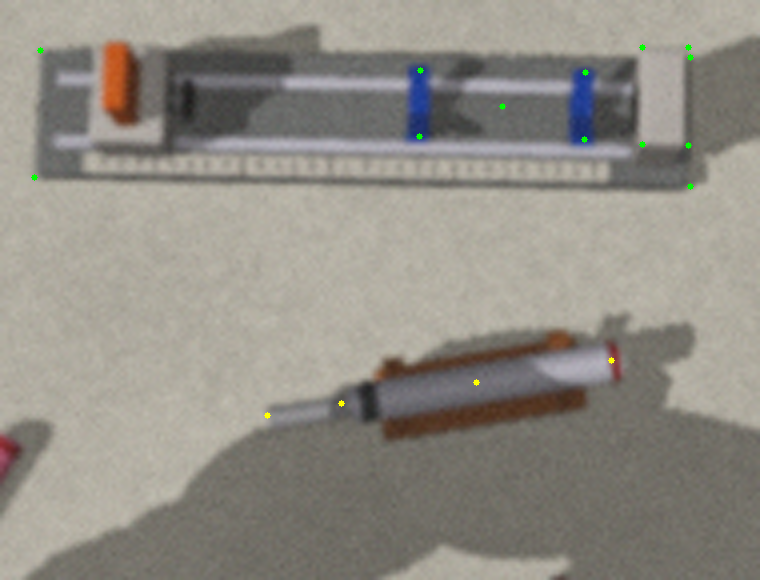

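View pics/scene_ov.png

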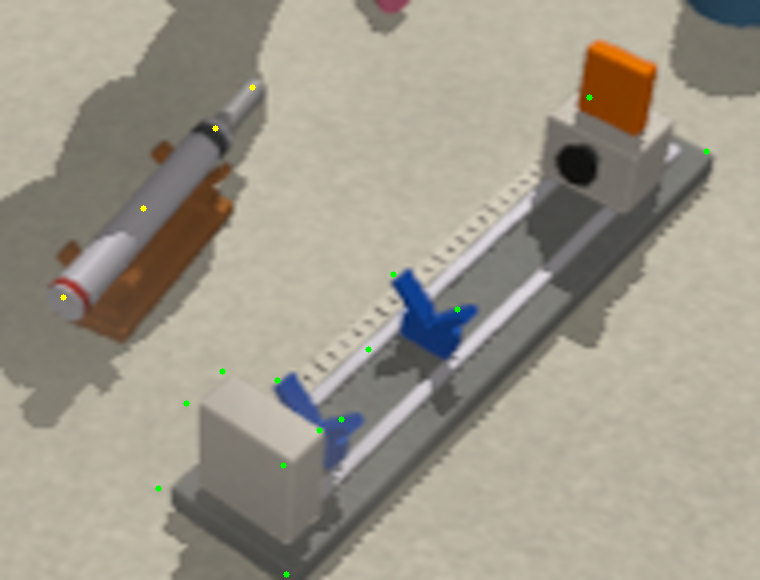

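Emit:
jog_arm([
  [0.025,-0.055,0],
  [0.05,-0.11,0],
  [0.075,-0.165,0],
  [0.1,-0.22,0],
  [0.125,-0.275,0],
  [0.15,-0.33,0],
  [0.175,-0.385,0],
  [0.2,-0.44,-0.01],
  [0.225,-0.495,-0.02],
  [0.25,-0.55,-0.03],
  [0.27,-0.6,-0.05],
  [0.278,-0.62,-0.07],
  [0.278,-0.62,-0.09],
  [0.278,-0.62,-0.09],
], gripper=[0.0854,0.0854,0.0854,0.0854,0.0854,0.0854,0.0854,0.0854,0.0854,0.0854,0.0854,0.0854,0.0854,0.0854], yaw=[-6,-12,-18,-24,-30,-36,-42,-48,-54,-60,-66,-66,-66,-66])

```text
time_s: 1.85
ee_pos: [0.424, -0.0903, 0.1134]
eef_rot: [-3.132, -0.231, 0.007]
ft_force: [0.2, -0.4, -0.2]
opening: 1.001
```

The top overlay fits. The scene overlay sits about 4 mm off, which is calibration disagreement. The grasp itself will settle the true offset. Descending.

Emit:
jog_arm([
  [0.001,0,-0.03],
  [0.001,0,-0.06],
  [0.001,0,-0.079],
  [0.001,0,-0.079],
  [0.001,0,-0.079],
  [0.001,0,-0.079],
  [0.001,0,-0.079],
  [0.001,0,-0.079],
  [0.001,0,-0.079],
  [0.001,0,-0.079],
], gripper=[0.0854,0.0854,0.0854,0.0854,0.03,0.02,0.02,0.02,0.02,0.02], yaw=[0,0,0,0,0,0,0,0,0,0], squeeze=25)

```text
time_s: 3.1
ee_pos: [0.425, -0.0904, 0.0344]
eef_rot: [-3.132, -0.231, 0.007]
ft_force: [0.6, -0.4, 0.0]
opening: 0.234
```

```bash
cat > shot.py <<'E'
import sys
from bench import *
from h import *
d={n:camera(n) for n in("scene","top")}
pickle.dump(d,open(sys.argv[1]+".pkl","wb"))
B=[int(v) for v in sys.argv[2:]]
for n,b in(("top",B[:4]),("scene",B[4:8])): crop(d[n]["image"],*b,4,f"pics/{sys.argv[1]}_{n}.png")
s=observe();print(s["time_s"],s["ee_pos"],s["ft_force"],s["opening"])
E
python3 shot.py g1 210 160 190 120 280 160 190 145
```

```text
3.2 [ 0.42497978 -0.09035965  0.03441078] [0.62693253 0.69467434 0.0440208 ] 0.23403545956546432
```

View pics/g1_scene.png

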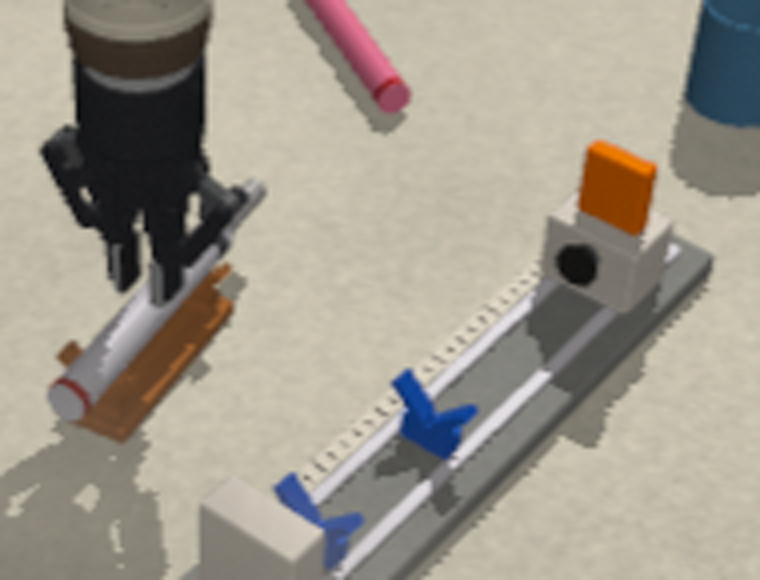

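View pics/g1_top.png

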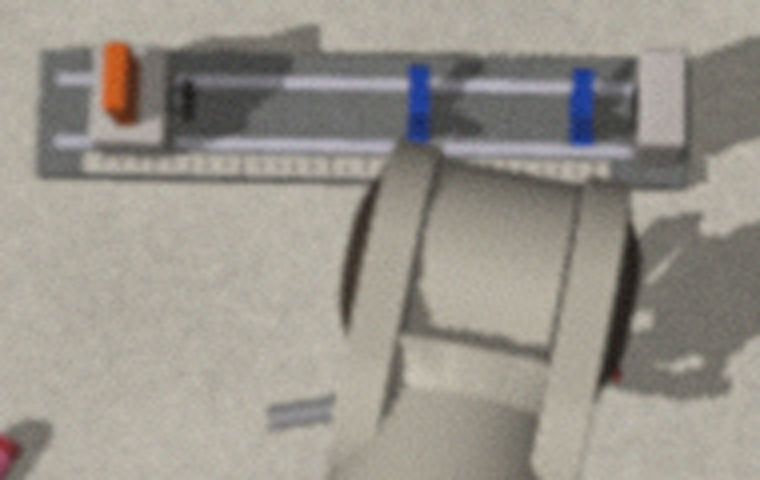

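The picture shows the fingers astride the tube at scene crop (140,280). The opening reading alone can't tell a held rod from a reached target, so I'll command it fully shut and watch.

Emit:
jog_arm([
  [0,0,0],
  [0,0,0],
  [0,0,0],
  [0,0,0],
], gripper=[0.0,0.0,0.0,0.0], yaw=[0,0,0,0], squeeze=40)

```text
time_s: 3.7
ee_pos: [0.4249, -0.0903, 0.0344]
eef_rot: [-3.132, -0.231, 0.007]
ft_force: [-0.7, -0.2, 0.2]
opening: 0.002
```

Fully shut, so it missed the rod. Looking again.

```bash
python3 shot.py g2 210 160 190 120 280 180 130 100; python3 - <<'E'
from h import *
d=pickle.load(open("g2.pkl","rb"))
s=d["scene"]
crop(s["image"],275,180,100,95,6,"pics/g2z.png")
print(proj(s,[.4249,-.0903,.0264]),proj(s,[.4249,-.0903,.045]))
E
```

```text
3.8 [ 0.42494901 -0.09032546  0.03439677] [ 0.43832555  0.2038795  -0.27888239] 2.760234031648152e-05
[315.92712206 242.75754886] [315.74947972 237.27429435]
```

View pics/g2z.png

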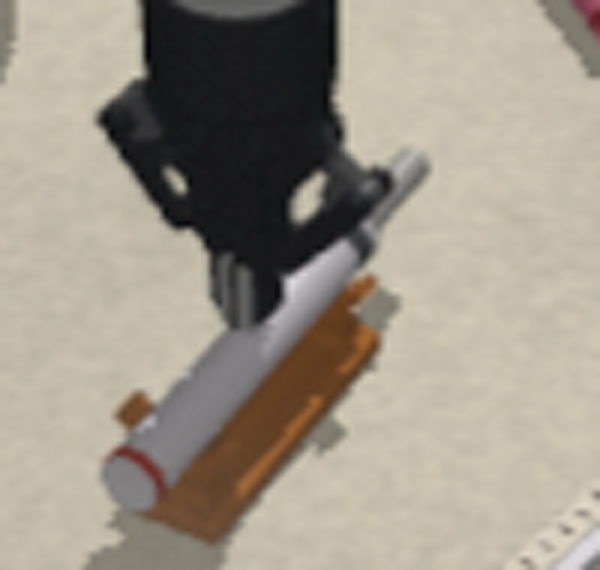

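Scene px (315,234) for the fingertips, with the expected place at (316,243), puts them about 28 mm higher than the stated pose implies, at the tube's top. I'll open and come down in small steps, watching the force.

Emit:
jog_arm([
  [0,0,0],
  [0,0,0],
  [0,0,-0.004],
  [0,0,-0.008],
  [0,0,-0.01],
], gripper=[0.06,0.06,0.06,0.06,0.06], yaw=[0,0,0,0,0])

```text
time_s: 4.42
ee_pos: [0.4247, -0.0903, 0.0239]
eef_rot: [-3.132, -0.231, 0.008]
ft_force: [-0.5, -0.7, 0.2]
opening: 0.705
```

```bash
python3 shot.py g3 210 160 190 120 275 170 130 105
```

```text
4.525 [ 0.42477341 -0.09030059  0.0240876 ] [-0.45197347 -0.55310681 -0.22605927] 0.7024954618748195
```

View pics/g3_scene.png

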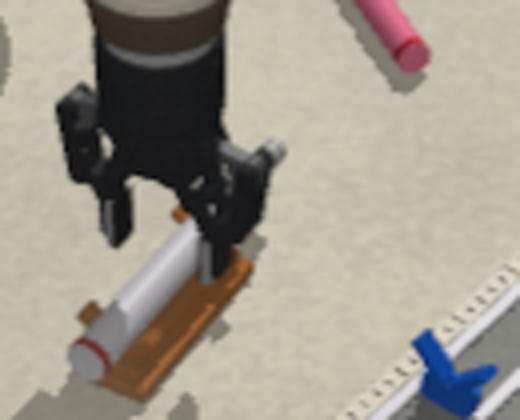

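Tips' midpoint is at about (316,236), which means z ≈ 0.05, so there's still room. I'll go 14 mm further down and shut on it.

Emit:
jog_arm([
  [0,0,-0.005],
  [0,0,-0.01],
  [0,0,-0.014],
  [0,0,-0.014],
], gripper=[0.06,0.06,0.06,0.06], yaw=[0,0,0,0])

```text
time_s: 5.03
ee_pos: [0.4245, -0.0902, 0.0097]
eef_rot: [-3.132, -0.231, 0.009]
ft_force: [0.6, 0.6, 0.7]
opening: 0.7
```

Emit:
jog_arm([
  [0,0,0],
  [0,0,0],
  [0,0,0],
  [0,0,0],
  [0,0,0],
], gripper=[0.03,0.015,0.015,0.015,0.015], yaw=[0,0,0,0,0], squeeze=30)

```text
time_s: 5.65
ee_pos: [0.4256, -0.0903, 0.0102]
eef_rot: [-3.132, -0.231, 0.005]
ft_force: [5.2, -0.1, 0.7]
opening: 0.288
```

```bash
python3 shot.py g4 210 160 190 120 275 170 130 105
```

```text
5.75 [ 0.42552792 -0.09022903  0.01018657] [6.03908492 0.54962198 0.78419846] 0.28740843034201874
```

View pics/g4_scene.png

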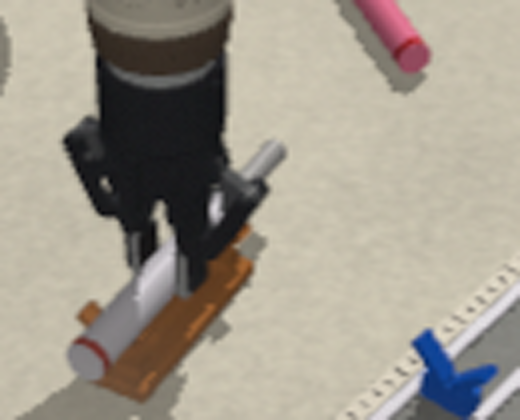

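```bash
python3 - <<'E'
from h import *
s=pickle.load(open("g4.pkl","rb"))["scene"]
for z in(.015,.025,.035,.045,.055): print(z,proj(s,np.array([.4255,-.0902,z])+np.array([.988,.15,0])*.017))
crop(s["image"],285,200,60,60,10,"pics/g4z.png")
E
```

```text
0.015 [321.98628376 248.46213698]
0.025 [321.92502733 245.56154058]
0.035 [321.86309017 242.62837862]
0.045 [321.80046122 239.66211704]
0.055 [321.73712922 236.66221048]
```

View pics/g4z.png

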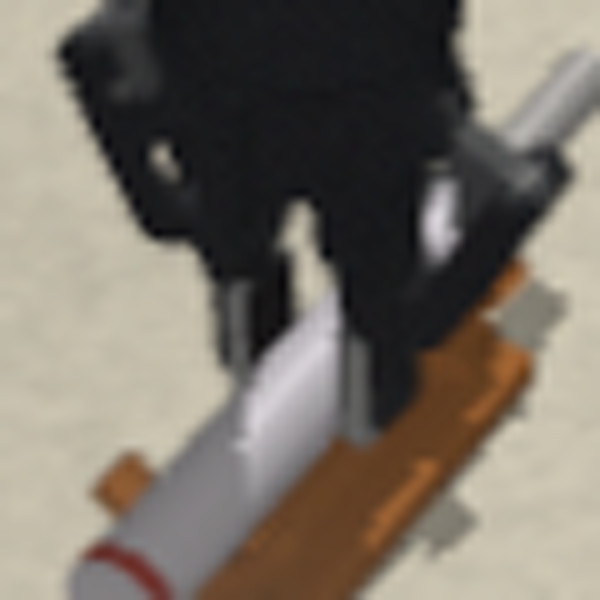

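Tips are at z ≈ 0.030, just below the tube's axis on both sides, so the hold is good. Lifting.

Emit:
jog_arm([
  [0.001,0,0],
  [0.001,0,0.01],
  [0.001,0,0.03],
  [0.001,0,0.06],
  [0.001,0,0.085],
  [0.001,0,0.1],
  [0.001,0,0.1],
  [0.001,0,0.1],
], gripper=[0.0,0.0,0.0,0.0,0.0,0.0,0.0,0.0], yaw=[0,0,0,0,0,0,0,0], squeeze=50)

```text
time_s: 6.75
ee_pos: [0.4261, -0.0902, 0.1092]
eef_rot: [-3.132, -0.231, 0.007]
ft_force: [0.5, -1.1, -2.0]
opening: 0.287
```

```bash
python3 shot.py g5 210 160 190 120 275 130 190 145; python3 -c "
from bench import *;s=observe();print(s['wrist_torque'])"
```

```text
6.85 [ 0.42599025 -0.09013495  0.10911915] [ 0.41522901  0.10747871 -1.79583253] 0.28655063366749006
[ 0.02973093 -0.01482868  0.02875416]
```

View pics/g5_scene.png

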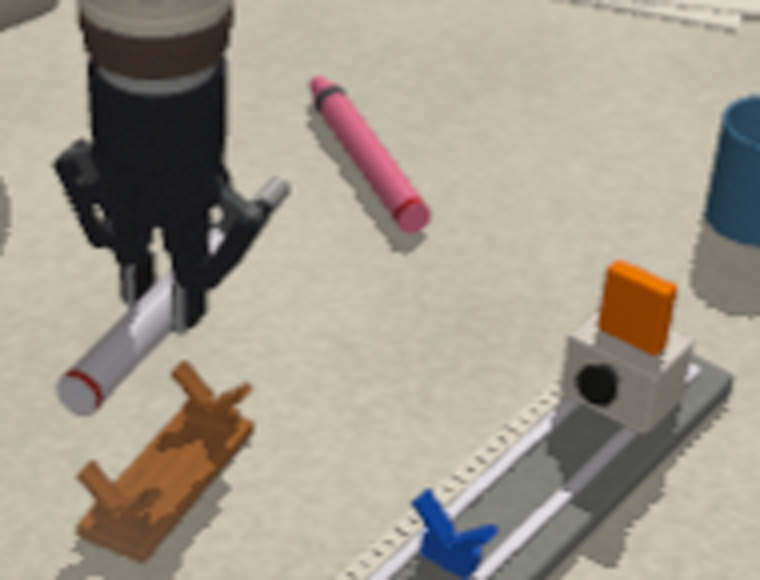

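View pics/g5_top.png

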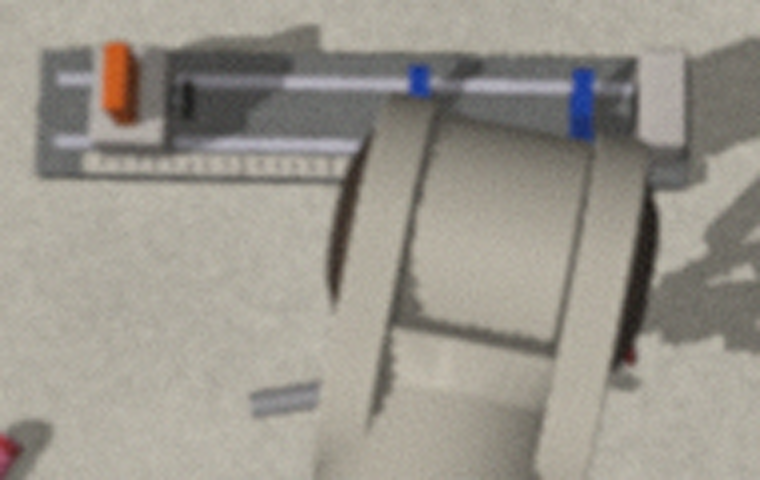

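The rod is held (−1.9 N) and level. Moving it above the cradle with a −10° turn, leaving a few mm of gap to the head plate.

Emit:
jog_arm([
  [0.04,-0.002,0],
  [0.08,-0.005,0],
  [0.12,-0.007,0],
  [0.16,-0.01,0],
  [0.1835,-0.011,0],
  [0.1835,-0.011,0],
  [0.1835,-0.011,0],
], gripper=[0.0,0.0,0.0,0.0,0.0,0.0,0.0], yaw=[-2,-4,-7,-10,-10,-10,-10])

```text
time_s: 7.72
ee_pos: [0.6087, -0.1011, 0.1084]
eef_rot: [-3.139, 0.042, 0.01]
ft_force: [-0.4, -0.4, -3.2]
opening: 0.284
```

```bash
python3 shot.py g6 210 130 190 130 290 120 190 145
```

```text
7.825 [ 0.60874678 -0.10111597  0.10910208] [-0.10866247 -0.32872143 -2.01414129] 0.2823067961887543
```

View pics/g6_scene.png

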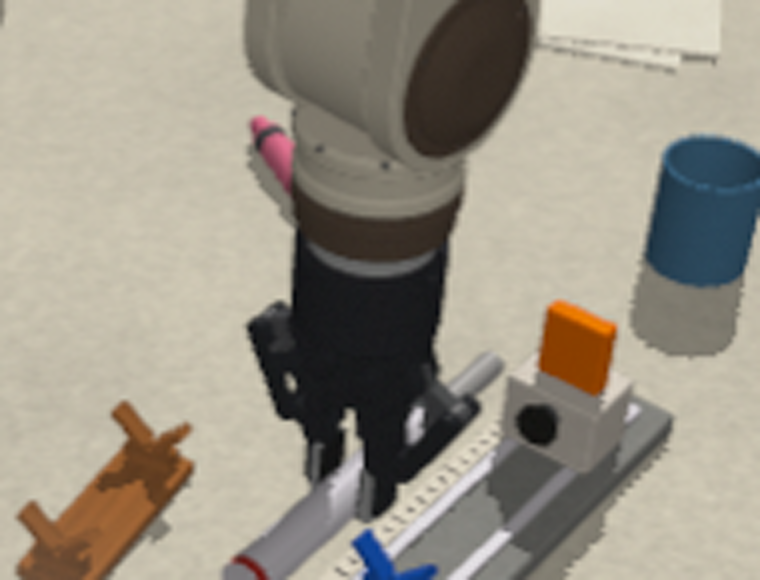

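View pics/g6_top.png

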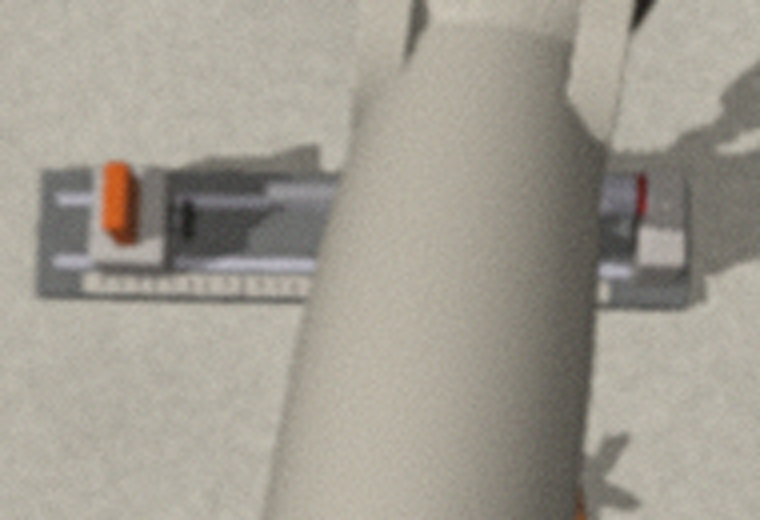

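```bash
python3 - <<'E'
from h import *
d=pickle.load(open("g6.pkl","rb"));t,s=d["top"],d["scene"]
for n,c in d.items():
    h=cv2.cvtColor(c["image"],cv2.COLOR_RGB2HSV); m=cv2.inRange(h,(170,110,70),(180,255,255))|cv2.inRange(h,(0,140,70),(3,255,255))
    k,l,st,ce=cv2.connectedComponentsWithStats(m); print(n,[(st[i].tolist(),ce[i].round(1)) for i in range(1,k) if st[i,4]>4])
g=lambda x,y:(210+x/4,130+y/4)
print("butt top",[onz(t,*g(*p),.144) for p in((648,176),(648,213))],[onz(t,*g(*p),.144) for p in((270,183),(270,203))])
crop(s["image"],310,200,100,90,6,"pics/g6z.png")
E
```

```text
scene [([353, 150, 4, 3, 9], array([354.1, 150.9])), ([355, 154, 8, 13, 59], array([359.2, 158.7])), ([262, 224, 5, 13, 25], array([264.1, 230.2])), ([350, 259, 7, 10, 16], array([353.7, 262.8])), ([158, 380, 12, 19, 73], array([161.8, 387.8]))]
top [([369, 175, 2, 8, 9], array([369.9, 178.9])), ([505, 239, 10, 5, 27], array([509.7, 241.1])), ([177, 268, 37, 54, 442], array([194.9, 294.9])), ([346, 306, 5, 10, 20], array([347.8, 309.8])), ([171, 323, 7, 9, 32], array([174. , 327.8]))]
butt top [array([ 0.61770801, -0.19754703,  0.144     ]), array([ 0.59416394, -0.19698389,  0.144     ])] [array([0.61595605, 0.0372542 , 0.144     ]), array([0.60318303, 0.03719507, 0.144     ])]
```

View pics/g6z.png

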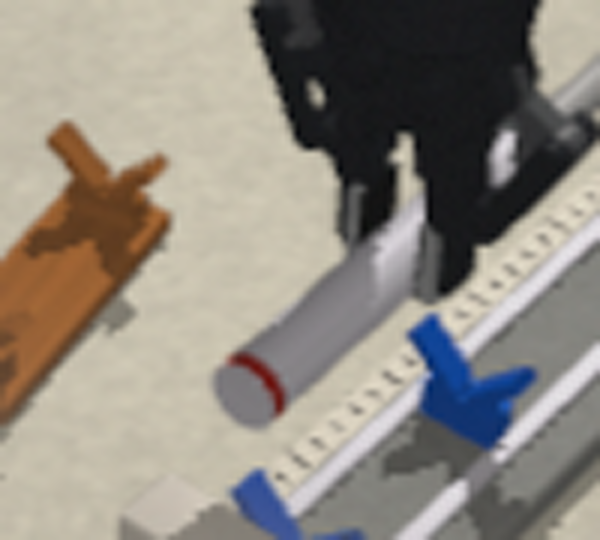

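```bash
python3 - <<'E'
from h import *
d=pickle.load(open("g6.pkl","rb"));t,s=d["top"],d["scene"]
for tp in((371,178.7),(372,178.7)):print(tri(t,tp,s,(350.8,265.5)),onz(t,*tp,.144),onz(s,350.8,265.5,.144))
# before: same at start
d=pickle.load(open("c0.pkl","rb"))
g=lambda x,y:(210+x/4,160+y/4)
crop(d["top"]["image"],345,170,50,90,8,"pics/a.png")
E
python3 - <<'E'
import sys;sys.path.insert(0,'.')
from h import *
d=pickle.load(open("g6.pkl","rb"));crop(d["top"]["image"],345,160,50,50,12,"pics/b.png")
E
```

```text
(array([ 0.60718774, -0.19377648,  0.14325857]), np.float64(0.0032699552827996116)) [ 0.60575019 -0.19478128  0.144     ] [ 0.60869023 -0.19310889  0.144     ]
(array([ 0.60743727, -0.19555253,  0.14467411]), np.float64(0.004955801779275809)) [ 0.60572701 -0.19725944  0.144     ] [ 0.60869023 -0.19310889  0.144     ]
```

View pics/a.png

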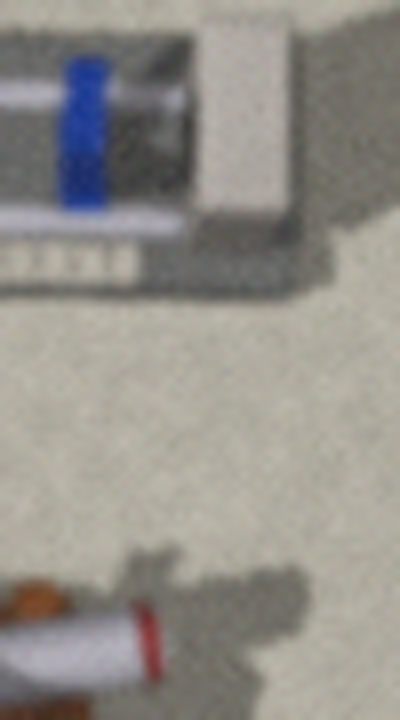

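View pics/b.png

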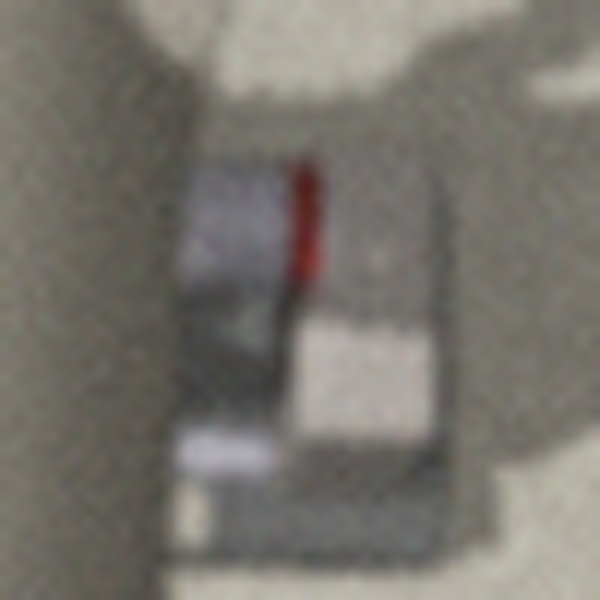

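Both views put the butt laterally on the plate's centre line but nearly at the face (gap −1 to +3 mm). I'll shift +4 mm in y and descend to just above seating.

Emit:
jog_arm([
  [0,0.004,0],
  [0,0.004,-0.02],
  [0,0.004,-0.045],
  [0,0.004,-0.065],
  [0,0.004,-0.078],
  [0,0.004,-0.082],
  [0,0.004,-0.082],
], gripper=[0.0,0.0,0.0,0.0,0.0,0.0,0.0], yaw=[-0.5,-0.5,-0.5,-0.5,-0.5,-0.5,-0.5])

```text
time_s: 8.7
ee_pos: [0.6089, -0.0971, 0.0276]
eef_rot: [-3.139, 0.056, 0.007]
ft_force: [-0.0, 0.4, -1.9]
opening: 0.281
```

```bash
python3 shot.py g7 210 130 190 130 310 170 130 140
```

```text
8.8 [ 0.60922353 -0.09719831  0.02804019] [ 0.39121175 -0.63234548 -2.67666535] 0.28302616793447155
```

View pics/g7_scene.png

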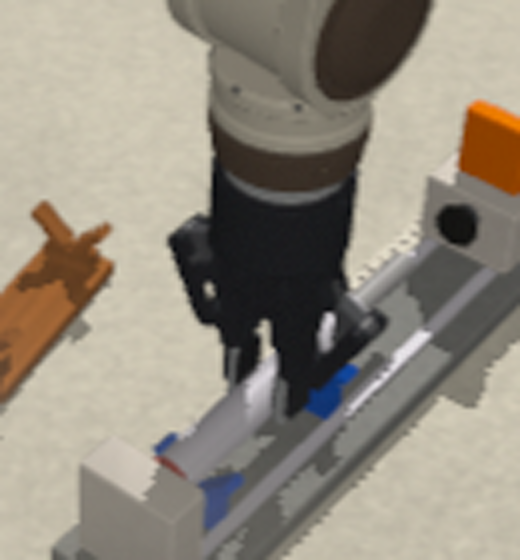

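View pics/g7_top.png

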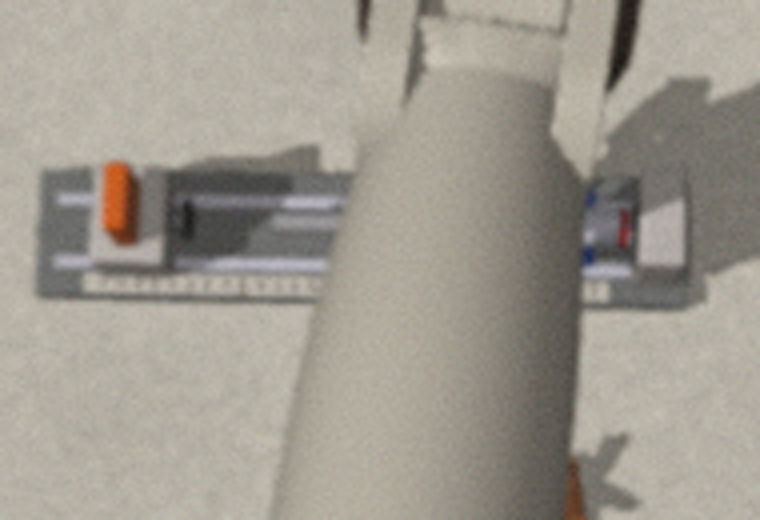

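The rod lies between the rests with a small gap to the plate (red edge at crop 629, plate at 638). Seating it.

Emit:
jog_arm([
  [0,0,-0.002],
  [0,0,-0.004],
  [0,0,-0.006],
  [0,0,-0.007],
  [0,0,-0.007],
], gripper=[0.0,0.0,0.0,0.0,0.0], yaw=[0,0,0,0,0])

```text
time_s: 9.43
ee_pos: [0.6097, -0.0972, 0.0215]
eef_rot: [-3.139, 0.056, 0.004]
ft_force: [2.2, -1.0, 0.2]
opening: 0.282
```

Emit:
jog_arm([
  [0.001,0,-0.001],
  [0.001,0,-0.002],
  [0.001,0,-0.002],
], gripper=[0.0,0.0,0.0], yaw=[0,0,0])

```text
time_s: 9.8
ee_pos: [0.611, -0.0972, 0.0202]
eef_rot: [-3.139, 0.056, 0.003]
ft_force: [-0.8, -0.5, 4.8]
opening: 0.285
```

Seated (+4.8 N up). Releasing and rising.

Emit:
jog_arm([
  [0,0,0],
  [0,0,0],
  [0,0,0],
  [0,0,0.03],
  [0,0,0.08],
  [0,0,0.13],
  [-0.06,0.05,0.13],
  [-0.12,0.1,0.13],
], gripper=[0.05,0.06,0.06,0.06,0.06,0.06,0.06,0.06], yaw=[0,0,0,0,0,0,0,0])

```text
time_s: 10.8
ee_pos: [0.5145, -0.0167, 0.1505]
eef_rot: [-3.139, 0.058, 0.002]
ft_force: [-0.6, 1.8, 0.7]
opening: 0.701
```

Emit:
jog_arm([
  [-0.05,0.04,0],
  [-0.1,0.08,0],
  [-0.13,0.12,0],
  [-0.13,0.12,0],
], gripper=[0.0,0.0,0.0,0.0], yaw=[8,16,24,24])

```text
time_s: 11.3
ee_pos: [0.3828, 0.1053, 0.151]
eef_rot: [-3.081, -0.605, 0.0]
ft_force: [0.8, -0.0, -0.3]
opening: 0.0
```

```bash
python3 shot.py g8 210 130 190 130 310 170 160 140
```

```text
11.4 [0.38451461 0.10364333 0.15068358] [-0.03995156  0.01752211  0.1618803 ] -0.0018603549585721902
```

View pics/g8_scene.png

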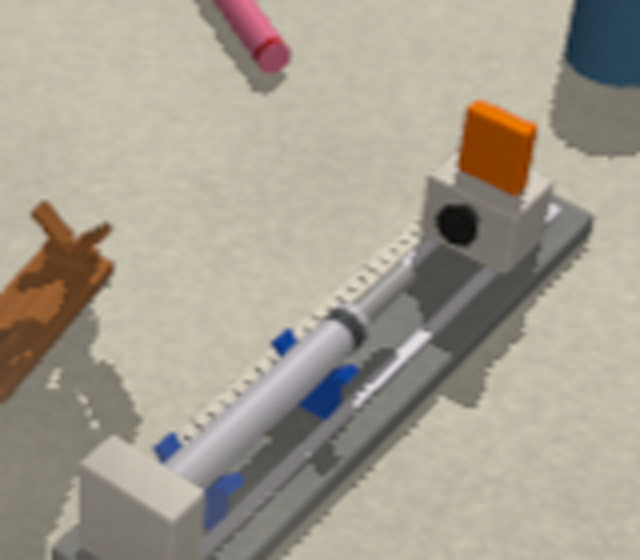

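View pics/g8_top.png

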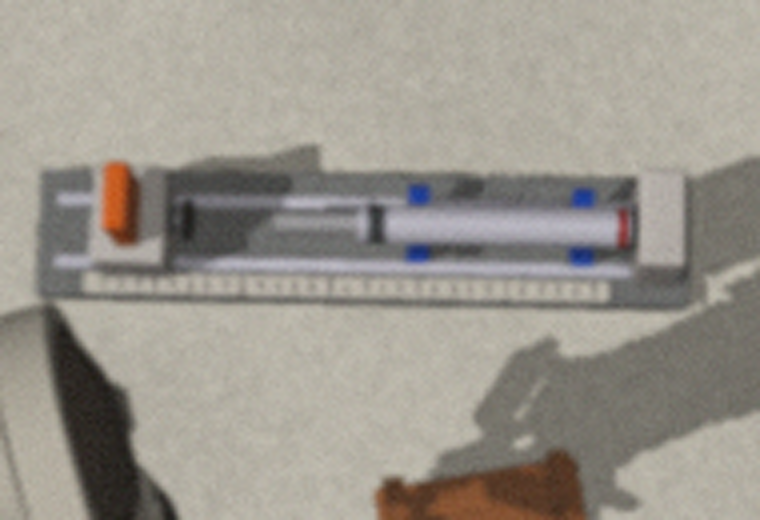

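The rod lies in both rests and the gripper is clear. Now I'll measure the nose-to-tip distance and the fin position.

```bash
python3 - <<'E'
from h import *
d=pickle.load(open("g8.pkl","rb"));t,s=d["top"],d["scene"]
g=lambda x,y:(210+x/4,130+y/4);q=lambda x,y:(310+x/4,170+y/4)
print("tip",onz(t,*g(276,220),.055),"butt",onz(t,*g(631,228),.055),"nose",onz(t,*g(194,219),.055),"tip sc",onz(s,*q(405,262),.055),"nose sc",onz(s,*q(458,224),.055))
print("fin",onz(t,*g(117,200),.12),onz(t,*g(103,200),.12))
print("butt axis pts",[onz(t,*g(*p),.055) for p in((400,225),(600,228))])
E
```

```text
tip [0.61452407 0.04213133 0.055     ] butt [ 0.60638129 -0.19474081  0.055     ] nose [0.61595501 0.09720326 0.055     ] tip sc [0.61166574 0.0535703  0.055     ] nose sc [0.61881545 0.10523511 0.055     ]
fin [0.61275748 0.13727864 0.12      ] [0.61289457 0.14625389 0.12      ]
butt axis pts [array([ 0.61006917, -0.04080267,  0.055     ]), array([ 0.60658071, -0.17408858,  0.055     ])]
```

Emit:
jog_arm([
  [0.05,0.02,0.01],
  [0.1,0.035,0.02],
  [0.15,0.055,0.02],
  [0.2,0.07,0.02],
  [0.23,0.08,0.02],
  [0.23,0.08,0],
  [0.23,0.08,-0.03],
  [0.23,0.08,-0.05],
  [0.23,0.08,-0.05],
], gripper=[0.0,0.0,0.0,0.0,0.0,0.0,0.0,0.0,0.0], yaw=[-5,-10,-15,-20,-23.5,-23.5,-23.5,-23.5,-23.5])

```text
time_s: 12.52
ee_pos: [0.6143, 0.1819, 0.0981]
eef_rot: [-3.141, 0.047, 0.006]
ft_force: [-1.1, 0.5, 0.8]
opening: -0.002
```

```bash
python3 shot.py g9 210 130 190 130 350 120 160 140
```

```text
12.625 [0.61521411 0.1827409  0.10094613] [-0.16818431 -0.63723655  0.33919673] 0.00038656336340817435
```

View pics/g9_scene.png

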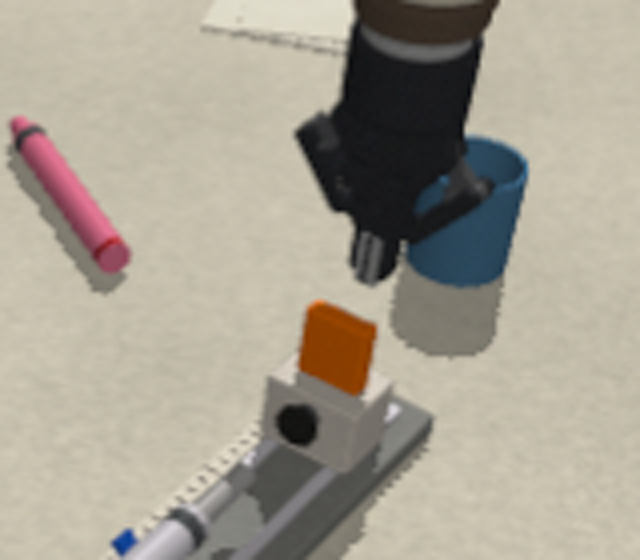

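Emit:
jog_arm([
  [0,0,-0.01],
  [0,0,-0.02],
  [0,0,-0.03],
  [0,0,-0.03],
], gripper=[0.0,0.0,0.0,0.0], yaw=[0,0,0,0])

```text
time_s: 13.12
ee_pos: [0.6145, 0.1826, 0.0697]
eef_rot: [-3.14, 0.046, 0.003]
ft_force: [0.0, 0.2, -0.5]
opening: -0.0
```

Emit:
jog_arm([
  [0,-0.004,0],
  [0,-0.008,0],
  [0,-0.012,0],
  [0,-0.015,0],
  [0,-0.018,0],
  [0,-0.021,0],
  [0,-0.024,0],
  [0,-0.027,0],
  [0,-0.03,0],
  [0,-0.033,0],
  [0,-0.036,0],
], gripper=[0.0,0.0,0.0,0.0,0.0,0.0,0.0,0.0,0.0,0.0,0.0], yaw=[0,0,0,0,0,0,0,0,0,0,0])

```text
time_s: 14.5
ee_pos: [0.6142, 0.1474, 0.0697]
eef_rot: [-3.139, 0.044, 0.004]
ft_force: [-2.3, 4.6, 0.1]
opening: -0.001
```

```bash
python3 shot.py g10 210 130 190 130 350 120 160 140
```

```text
14.6 [0.61414819 0.14704392 0.06968069] [-1.90153242  3.87586108  0.57338545] -0.0026974699103169833
```

View pics/g10_scene.png

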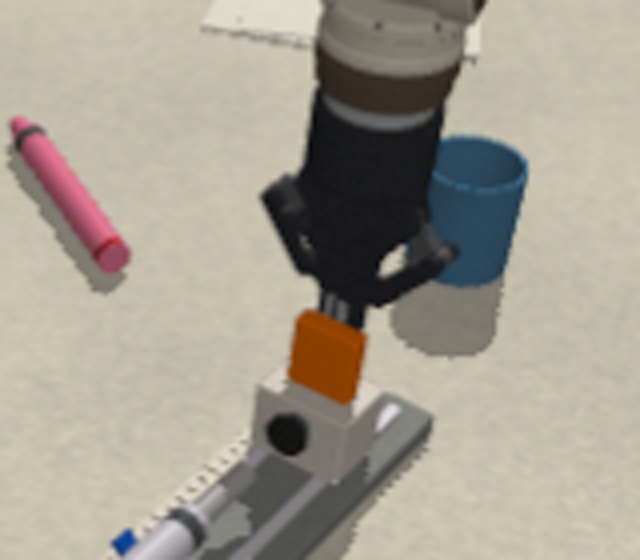

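View pics/g10_top.png

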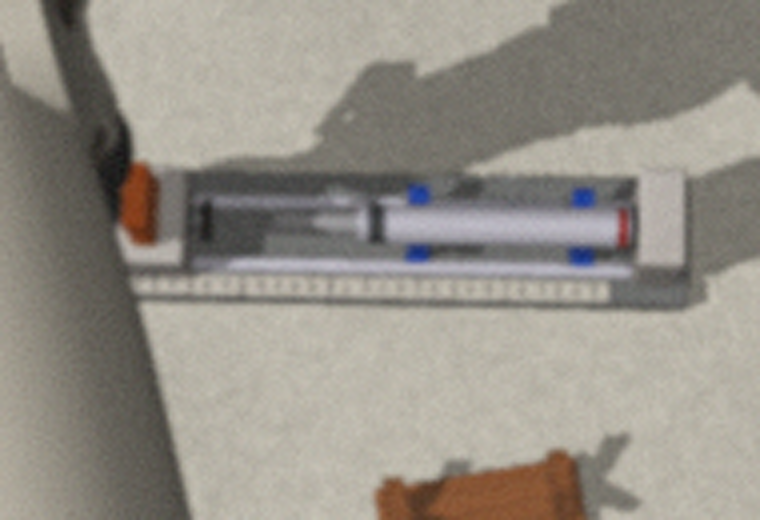

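The slide is moving with the tool (about 4–5 N) and roughly 40 mm of gap remains. Closing 33 mm of it.

Emit:
jog_arm([
  [0,-0.003,0],
  [0,-0.006,0],
  [0,-0.009,0],
  [0,-0.012,0],
  [0,-0.015,0],
  [0,-0.018,0],
  [-0.001,-0.021,0],
  [-0.001,-0.024,0],
  [-0.001,-0.027,0],
  [-0.001,-0.03,0],
  [-0.001,-0.033,0],
], gripper=[0.0,0.0,0.0,0.0,0.0,0.0,0.0,0.0,0.0,0.0,0.0], yaw=[0,0,0,0,0,0,0,0,0,0,0])

```text
time_s: 15.98
ee_pos: [0.6131, 0.1147, 0.0697]
eef_rot: [-3.138, 0.044, 0.004]
ft_force: [-0.7, 5.4, 0.3]
opening: -0.001
```

```bash
python3 shot.py g11 210 130 190 130 320 150 160 140
```

```text
16.075 [0.61314028 0.11432717 0.06973032] [-1.02577671  3.52699312 -0.09450254] 0.003010905666968541
```

View pics/g11_scene.png

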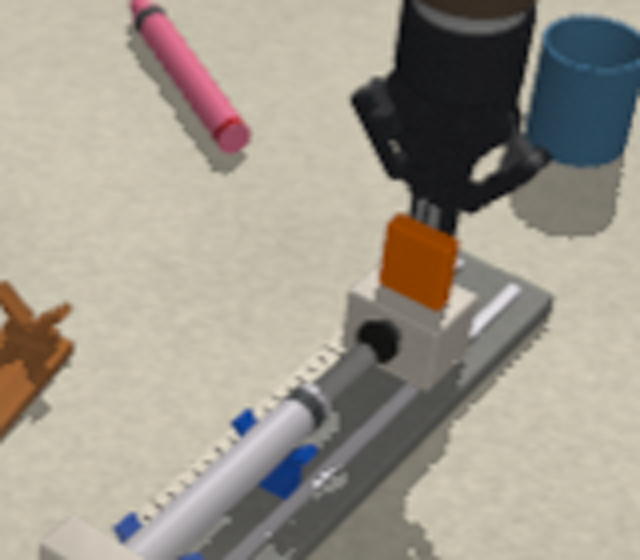

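View pics/g11_top.png

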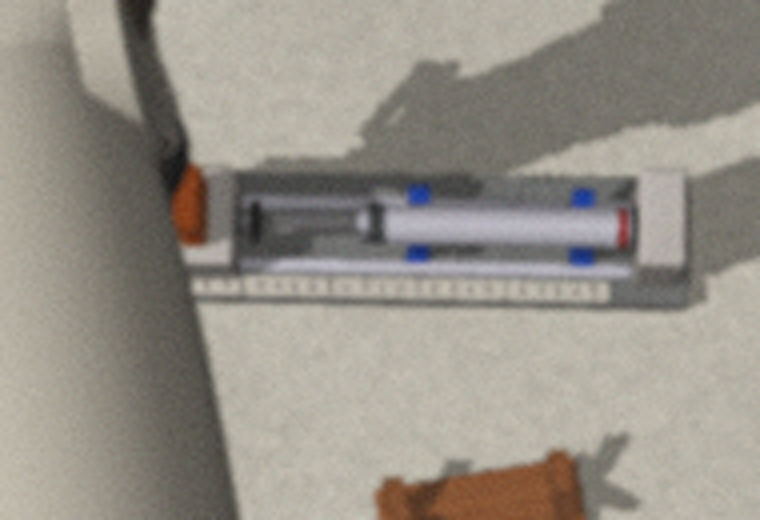

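Nose and tip are now nearly touching (top crop 262 and ~272). From here I'll feel forward at 1 mm per row in short calls.

Emit:
jog_arm([
  [0,-0.001,0],
  [0,-0.002,0],
  [0,-0.003,0],
  [0,-0.004,0],
], gripper=[0.0,0.0,0.0,0.0], yaw=[0,0,0,0])

```text
time_s: 16.58
ee_pos: [0.613, 0.1108, 0.0697]
eef_rot: [-3.138, 0.044, 0.005]
ft_force: [-1.7, 6.1, 1.5]
opening: -0.003
```

Emit:
jog_arm([
  [0,-0.001,0],
  [0,-0.002,0],
], gripper=[0.0,0.0], yaw=[0,0])

```text
time_s: 16.82
ee_pos: [0.613, 0.1092, 0.0697]
eef_rot: [-3.138, 0.043, 0.005]
ft_force: [-1.1, 4.8, 0.5]
opening: -0.0
```

Emit:
jog_arm([
  [0,-0.001,0],
  [0,-0.002,0],
], gripper=[0.0,0.0], yaw=[0,0])

```text
time_s: 17.08
ee_pos: [0.6129, 0.1077, 0.0697]
eef_rot: [-3.137, 0.043, 0.005]
ft_force: [-1.2, 5.6, -0.9]
opening: -0.004
```

Emit:
jog_arm([
  [0,-0.001,0],
  [0,-0.002,0],
], gripper=[0.0,0.0], yaw=[0,0])

```text
time_s: 17.32
ee_pos: [0.6128, 0.1061, 0.0697]
eef_rot: [-3.137, 0.042, 0.005]
ft_force: [-0.4, 4.4, 0.4]
opening: 0.002
```

Emit:
jog_arm([
  [0,-0.001,0],
  [0,-0.002,0],
], gripper=[0.0,0.0], yaw=[0,0])

```text
time_s: 17.58
ee_pos: [0.6128, 0.1046, 0.0698]
eef_rot: [-3.136, 0.041, 0.005]
ft_force: [-0.9, 5.1, -0.1]
opening: -0.003
```

Emit:
jog_arm([
  [0,-0.001,0],
  [0,-0.002,0],
], gripper=[0.0,0.0], yaw=[0,0])

```text
time_s: 17.82
ee_pos: [0.6128, 0.103, 0.0698]
eef_rot: [-3.135, 0.041, 0.005]
ft_force: [-1.5, 5.6, 0.0]
opening: -0.002
```

```bash
python3 shot.py g12 210 130 190 130 320 150 160 140
```

```text
17.925 [0.61272133 0.10292636 0.06970774] [-1.20304161  4.61797148  0.72655709] -0.004493832531879922
```

View pics/g12_scene.png

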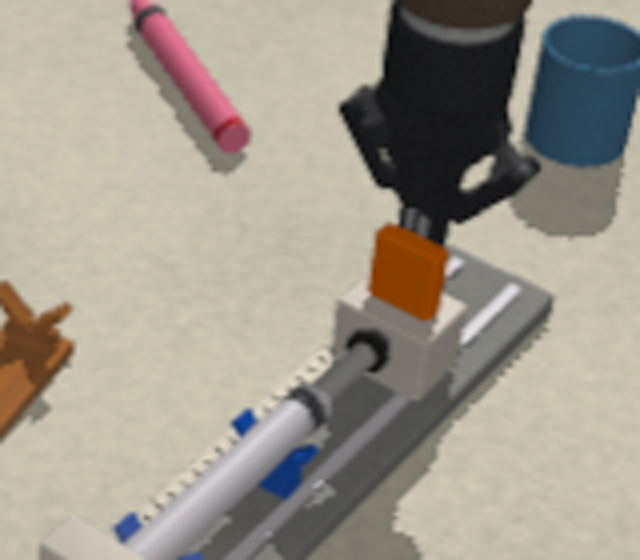

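View pics/g12_top.png

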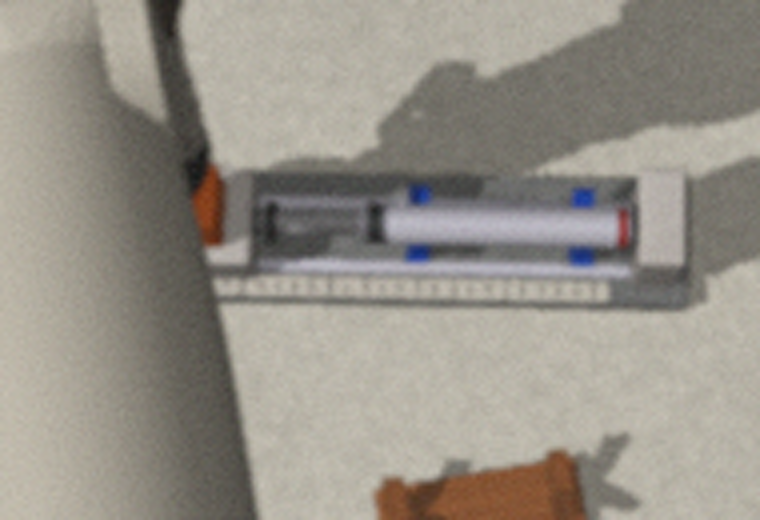

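Emit:
jog_arm([
  [0,-0.001,0],
  [0,-0.002,0],
], gripper=[0.0,0.0], yaw=[0,0])

```text
time_s: 18.18
ee_pos: [0.6127, 0.1015, 0.0697]
eef_rot: [-3.135, 0.04, 0.005]
ft_force: [-0.5, 6.8, -0.4]
opening: -0.0
```

Emit:
jog_arm([
  [0,-0.001,0],
  [0,-0.002,0],
], gripper=[0.0,0.0], yaw=[0,0])

```text
time_s: 18.42
ee_pos: [0.6126, 0.1003, 0.0698]
eef_rot: [-3.133, 0.039, 0.005]
ft_force: [-0.9, 8.2, -0.0]
opening: 0.001
```

Emit:
jog_arm([
  [0,-0.001,0],
  [0,-0.002,0],
], gripper=[0.0,0.0], yaw=[0,0])

```text
time_s: 18.68
ee_pos: [0.6126, 0.0992, 0.0698]
eef_rot: [-3.132, 0.038, 0.006]
ft_force: [-0.8, 7.3, 0.8]
opening: 0.001
```

The force has risen to 7–8 N, so the nose has met the rod and is probably sliding it. On with 1 mm steps.

Emit:
jog_arm([
  [0,-0.001,0],
  [0,-0.002,0],
], gripper=[0.0,0.0], yaw=[0,0])

```text
time_s: 18.92
ee_pos: [0.6125, 0.098, 0.0698]
eef_rot: [-3.131, 0.037, 0.006]
ft_force: [-1.6, 7.4, 0.1]
opening: 0.003
```

Emit:
jog_arm([
  [0,-0.001,0],
  [0,-0.002,0],
], gripper=[0.0,0.0], yaw=[0,0])

```text
time_s: 19.18
ee_pos: [0.6125, 0.0969, 0.0698]
eef_rot: [-3.129, 0.036, 0.006]
ft_force: [-0.6, 7.8, 0.1]
opening: -0.0
```

```bash
python3 shot.py g13 210 130 190 130 320 150 160 140; python3 -c "
from h import *
d=pickle.load(open('g13.pkl','rb'));crop(d['top']['image'],345,160,50,50,12,'pics/g13z.png')"
```

```text
19.275 [0.61247651 0.09672608 0.06977923] [-0.99319426  6.50847088  0.0818719 ] 0.004123015190186432
```

View pics/g13z.png

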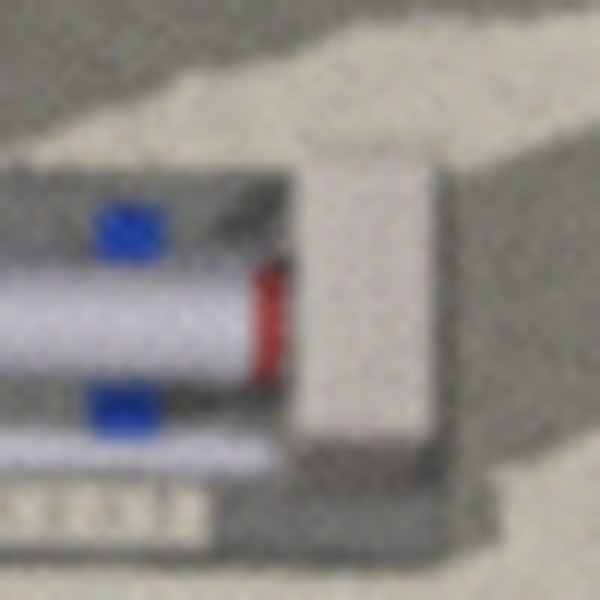

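The butt has advanced about 3 mm and is at or near the plate. Continuing until the force climbs.

Emit:
jog_arm([
  [0,-0.001,0],
  [0,-0.002,0],
], gripper=[0.0,0.0], yaw=[0,0])

```text
time_s: 19.52
ee_pos: [0.6125, 0.0957, 0.0699]
eef_rot: [-3.128, 0.035, 0.006]
ft_force: [-0.5, 8.0, -0.3]
opening: 0.006
```

Emit:
jog_arm([
  [0,-0.001,0],
  [0,-0.002,0],
], gripper=[0.0,0.0], yaw=[0,0])

```text
time_s: 19.77
ee_pos: [0.6124, 0.0947, 0.0698]
eef_rot: [-3.126, 0.033, 0.006]
ft_force: [-0.3, 9.3, 0.4]
opening: -0.001
```

Emit:
jog_arm([
  [0,-0.001,0],
  [0,-0.002,0],
], gripper=[0.0,0.0], yaw=[0,0])

```text
time_s: 20.02
ee_pos: [0.6124, 0.0939, 0.0699]
eef_rot: [-3.125, 0.032, 0.006]
ft_force: [-0.4, 8.9, -0.1]
opening: -0.002
```

Emit:
jog_arm([
  [0,-0.001,0],
  [0,-0.002,0],
], gripper=[0.0,0.0], yaw=[0,0])

```text
time_s: 20.27
ee_pos: [0.6123, 0.0933, 0.0699]
eef_rot: [-3.122, 0.03, 0.006]
ft_force: [-1.5, 10.0, -0.2]
opening: -0.0
```

Emit:
jog_arm([
  [0,-0.001,0],
  [0,-0.002,0],
  [0,-0.003,0],
], gripper=[0.0,0.0,0.0], yaw=[0,0,0])

```text
time_s: 20.65
ee_pos: [0.6123, 0.0918, 0.0699]
eef_rot: [-3.12, 0.028, 0.006]
ft_force: [-0.5, 12.0, -0.1]
opening: 0.001
```

```bash
python3 shot.py g14 210 130 190 130 320 150 160 140; python3 -c "
from h import *
d=pickle.load(open('g14.pkl','rb'));crop(d['scene']['image'],380,190,60,60,10,'pics/g14z.png')"
```

```text
20.75 [0.61230016 0.09174036 0.06994266] [-0.81365898 10.52859873 -0.7821658 ] -0.000489303683014998
```

View pics/g14z.png

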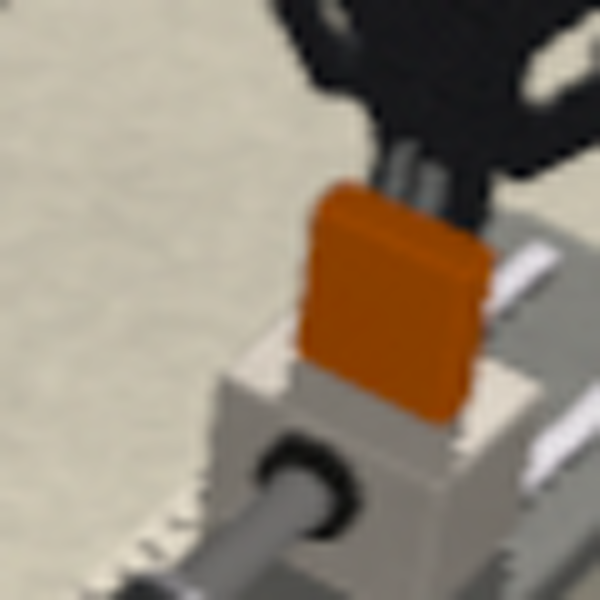

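View pics/g14_top.png

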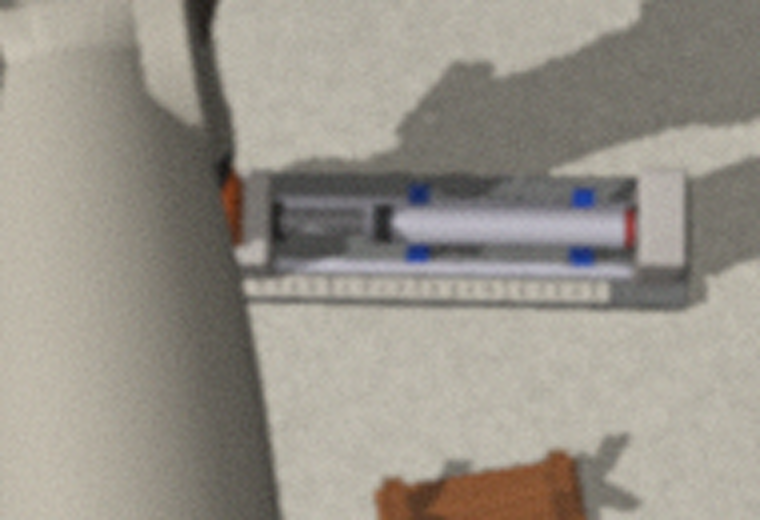

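The nose is pressed in and the butt sits at the plate (crop x ≈ 637). The force held at 7–8 N while the rod slid, then climbed to 11–12 N. Retreating.

Emit:
jog_arm([
  [0,0.003,0],
  [0,0.008,0],
  [0,0.02,0],
  [0,0.04,0],
  [0,0.05,0.04],
  [0,0.06,0.09],
  [-0.05,0.09,0.12],
  [-0.1,0.12,0.12],
], gripper=[0.0,0.0,0.0,0.0,0.0,0.0,0.0,0.0], yaw=[0,0,0,0,0,0,0,0])

```text
time_s: 21.75
ee_pos: [0.5122, 0.2137, 0.1923]
eef_rot: [-3.118, 0.029, 0.001]
ft_force: [0.5, 0.5, -0.1]
opening: -0.0
```

Emit:
jog_arm([
  [-0.04,0.02,0],
  [-0.08,0.04,0],
  [-0.1,0.06,0],
  [-0.1,0.06,0],
], gripper=[0.0,0.0,0.0,0.0], yaw=[8,16,24,24])

```text
time_s: 22.25
ee_pos: [0.4109, 0.2755, 0.1927]
eef_rot: [-3.055, -0.626, 0.007]
ft_force: [-0.3, -0.4, 0.2]
opening: 0.004
```

```bash
python3 shot.py g15 210 130 190 130 310 150 160 140; python3 -c "
from h import *
d=pickle.load(open('g15.pkl','rb'));t=d['top'];g=lambda x,y:(210+x/4,130+y/4)
crop(d['top']['image'],345,160,50,50,12,'pics/g15z.png');cv2.imwrite('pics/g15f.png',t['image'][:,:,::-1])"
```

```text
22.35 [0.41213625 0.2742257  0.19238943] [-0.36497655  0.17098351 -0.01299152] -0.0001392086144283539
```

View pics/g15_scene.png

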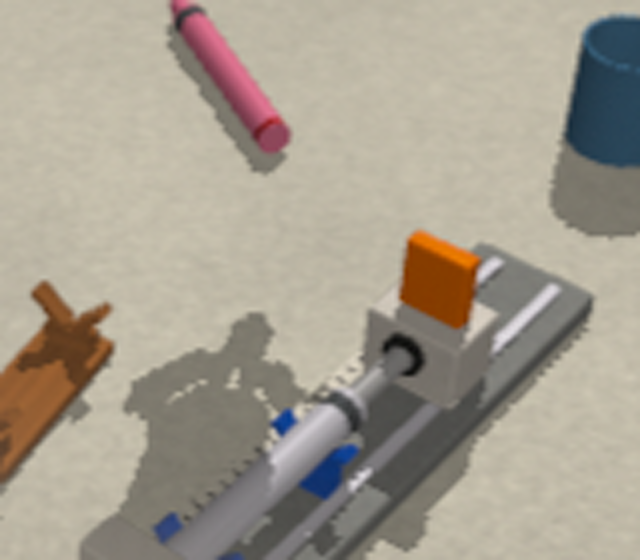

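View pics/g15z.png

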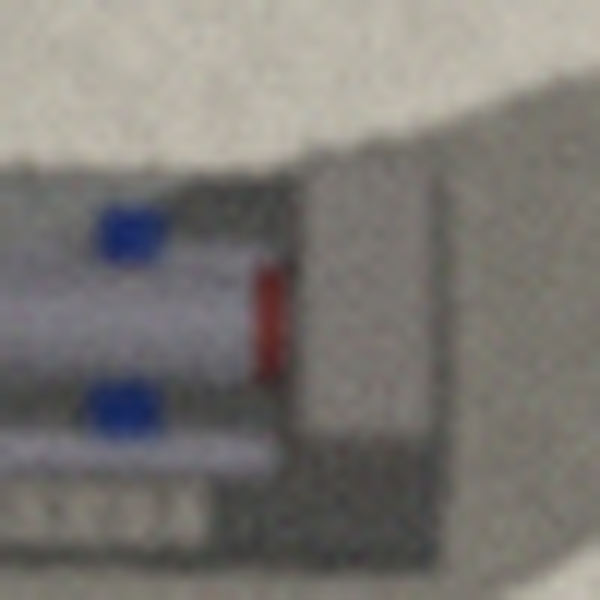

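View pics/g15_top.png

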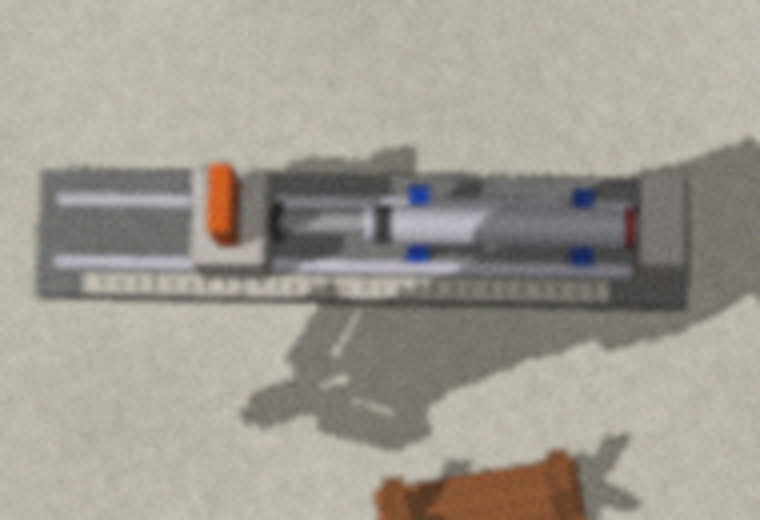

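The butt has stayed at the same pixel while the slide advanced its last 5 mm, and the force rose by about 4 N as the spring rate predicts. The rod is therefore on the stop, and the slide has stayed put. Handing in.

```bash
python3 -c "
from bench import *
print(close_job())"
```

```text
the job is handed in; nothing more can be done
None
```

The job is handed in at about 22 s of the 54 s. The check rod lies in the two blue V-rests with its red-banded end against the head plate, held by the slide's sprung nose. No verdict was reported.

**What I did:** I took the smaller silver rod from the wooden stand, set it in the rests a few mm short of the plate, and pushed the fin with shut fingers. The push took 4–5 N with the slide free, 7–8 N while the rod slid, and then climbed to 11–12 N against the spring. I then backed the arm clear of everything.

**Last checks:**
- **On the stop:** the red end stayed at the same pixel over the last 5 mm of slide travel, while the force rose about 4 N, as the spring rate predicts. The clamp forces themselves were not measured; I inferred them from the push force.
- **After letting go:** the pictures show the slide still in place, the nose pressed in and the rod seated in both rests. The force reading was near zero.
- **Bystanders:** I never moved near the bottles or the mug, but I did not measure their positions at the end.

**What failed or disagreed:**
- **First grasp:** it closed on nothing, because the fingertips stood about 25–28 mm higher than the stated pose implies. I found this in the scene picture and re-grasped lower.
- **Cameras:** the two views disagreed by about 3–5 mm, so I confirmed the placing by the force and by how the images changed.

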